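# Set the stop blade and hold the flat bar out to it for sawing

## Task

Set up the flat bar for sawing: first take the stop blade out of its wooden stand and push it fully home in the slot of the steel stop block. Then, without lifting it or disturbing the other things, slide the bar endways along the packing block, out over the block's edge, until its end meets the stop blade squarely. So far out the bar would tip, so finish still holding it with the gripper, flat on the packing block and against the blade: do not let go.

Things in the scene. Friction and masses are not known exactly. Their poses are not given: they have to be found in the camera images.
- block_top (a point): centre of the top face of the wooden packing block, 160 (x) x 130 (y) x 45 mm high, fixed to the bench, so this point is 45 mm above the bench. Its +y points to the stop block; the bar slides out over the block's +y edge (65 mm from this point)
- bar_middle (a point): centre of the underside of the brown steel flat bar, 20 (x) x 160 (y) x 12 mm thick, about 0.3 kg, loose, lying on the packing block (underside 45 mm above the bench), lengthwise along this point's y, roughly parallel to the block's y. At the start its +y end stands out a little over the block's +y edge; once slid out to the blade its middle lies 12 to 30 mm beyond that edge
- bar_end (a point): middle of the bar's +y end face (the end that goes out to the stop blade), 80 mm along the bar's +y from bar_middle and 6 mm above its underside; axes as bar_middle
- flat_bar: the same flat bar as a whole, with the same origin as bar_middle, but its own x and y axes are turned 0.157 rad counter-clockwise from the bar's length and width, so take directions from bar_middle
- stop_block: dark steel block, 80 (x) x 36 (y) x 40 mm high, with an 8 mm high screw flange at each end (124 mm overall in x), fixed to the bench beyond the packing block's +y side, parallel to it. Origin: centre of its underside, on the bench top. A vertical slot, open at the top, runs along its own x through its centre: 54 mm (x) x 9 mm (y), 34 mm deep, with a 4 mm bevel round the mouth
- slot_floor (a point): centre of the slot's floor in the stop block, 6 mm above the bench; the axes are those of the stop block
- blade: stop blade: upright steel plate 50 (x) x 6 (y) mm, its foot rounded and 46 mm wide over the lowest 6 mm, with a dark wooden grip 44 (x) x 16 (y) mm round its top (from 74 to 104 mm above its foot; total height 104 mm), 0.16 kg, loose. Origin: centre of its foot, z up. Same shape either way round. It starts upright in the stand, its foot 6 mm above the bench
- stand: wooden parking stand of the blade, 90 (x) x 50 (y) x 36 mm high, fixed; its slot along its own x is 54 x 9 mm and 30 mm deep, so the blade has to rise over 30 mm to come out. Origin: centre of its underside
- screw_tin: round tin of screws, 76 mm wide, 50 mm high; bystander, origin centre of its underside
- marking_blue: small blue bottle with black cap, 33 mm wide, 68 mm high; bystander, origin centre of its underside
- try_square: try square lying flat, 152 x 90 x 14 mm; bystander, origin centre of its underside
Mind the look-alikes: they are no part of the job. Of the things that look like the flat_bar, the smaller one is meant.

How it is judged:
On the way, in this order (a step that is already met when the one before it is completed fails the run):
1. the stop blade stands home in the stop block's slot (horizontal distance between blade and slot_floor below 0.006 m and z of blade in the frame of slot_floor below 0.004 m and angle between blade's own z axis and vertical below 0.12 rad), for 0.2 s.
2. the bar's end has been slid out to the blade (y of bar_end in the frame of slot_floor above -0.009 m and angle between flat_bar's own z axis and vertical below 0.06 rad and horizontal distance between blade and slot_floor below 0.006 m), for 0.2 s.
At the end, for the whole second after the job is handed in: Blade upright in the slot, foot within 4 mm of its floor. Bar at rest, flat (0.06 rad, underside 40 to 50 mm up), square to the stop block (0.12 rad), its end 9 mm short of to 3 mm past the slot's centre plane, within 25 mm of its middle sideways; fingers hold it with over 1 N (all of step 2 and z of blade in the frame of slot_floor below 0.004 m and angle between blade's own z axis and vertical below 0.12 rad and y of bar_end in the frame of slot_floor below 0.003 m and x of bar_end in the frame of slot_floor between -0.025 and 0.025 m and angle between the y axis of bar_middle and the y axis of slot_floor, either way round below 0.12 rad and height (world z) of flat_bar between 0.04 and 0.05 m and contact force between the fingers and flat_bar above 1 N and linear speed of flat_bar below 0.01 m/s); the arm keeps its last pose, push and grip.
It fails at once if the bar tips or falls off the block (angle between flat_bar's own z axis and vertical above 0.25 rad or height (world z) of flat_bar below 0.03 m).
It fails at once if the bar is lifted off the packing block (height (world z) of flat_bar above 0.065 m).
It fails at once if the screw tin, the bottle or the try square is pushed more than 3 cm (distance of any of screw_tin, marking_blue, try_square from where it was at the start of the episode above 0.03 m).
It also fails if it takes over 61 s, if anything falls off the work surface, if the arm or the gripper's body presses on something with over 40 N, if the wrist force passes 120 N, or if a joint passes its speed limit or range.

## Robot

A 6-joint arm with a two-finger parallel gripper is mounted at the origin on a cart in front of the work surface, level with it; the furniture and walls round the work are solid. World frame = base frame: x ahead of the robot, y to its left, z up, the work surface at z = 0. Lengths are in m, angles in rad, forces in N, time in s.
With the tool pointing down it reaches from about 0.425 to 0.95 m from the base axis. Payload 3.5 kg.
Tool frame: the origin (TCP) lies on the centre line of the jaws, within the pads' length; the fingertips stand 17 mm ahead of it and the grasp point (between the pads) lies 2 mm behind it; z points along the fingers, y is the line along which they close (so a half turn about z gives the same grasp; the last joint's range is limited). The gripper opens to 85 mm and grips with 20 to 120 N. Pads are 22 mm wide; open, the fingers measure 114 mm over their backs; the gripper's body (76 mm by 85 mm) begins 54 mm behind the grasp point. The pads swing forward as they close: fully open they stand 13 mm farther back than shut.
Start: joints at [-1.434, 0.286, 1.577, -0, 1.279, -0.15], TCP at [0.191, -0.647, 0.224] pointing down, gripper open.
Joint ranges: [-2.77, 2.77], [-0.9, 2.22], [0.21, 2.48], [-1.53, 4.67], [0.24, 2.81], [-2.84, 2.84]. Speed limits (rad/s): [2.79, 2.79, 3.14, 3.14, 3.14, 3.14].

## Interface

Orientations are given as a unit quaternion [x, y, z, w].
In Python, from plant import ctrl gives the robot as it stands. The module is installed in compiled form; this text tells all that it offers.
- The arm moves only by the tool drive_tool, never from a script. Its argument "moves" is a list of rows, each a list of 3 entries, a list of its own where there are three numbers: the turn, a rotation vector about the tool's x, y, z in rad, then the shift along the tool's x, y, z in m, then the finger opening in m, from 0 to 0.0854. A call has 1 to 5 rows; each row shifts and turns the commanded pose from where the row before left it, along the tool's axes as they then stand; what a row does not reach is not made up. A row lasts 1/8 s, in which the tool goes at most 62.5 mm and 10.7 degrees, less where a joint would pass 70% of its speed; a pose out of reach is approached as far as the arm can. A call with a gripper value outside its range is refused whole. The fingers move at their own pace and stop on an object; "grip_force" is the grip in N (left out, the last holds). Time passes only in rows, so rows that do not move let the fingers close. It gives the time, the measured TCP pose, the force, the opening and the grip force at its end, in the units of the state.
- ctrl.get_state(): the state, without advancing time (a new reading comes with each control period).
- ctrl.read_camera(name): name is "scene" or "top" or "wrist"; returns a dict with "image" (400x640x3 uint8, red, green, blue), "fx", "fy", "cx", "cy" (pixels), "R" (3x3) and "t" (3): a world point X has camera coordinates R X + t. Camera axes: x right, y down, z forward; pixel columns grow to the right and rows downward; lengths in m; the calibration is good to about 2 mm. The wrist camera is an equidistant fisheye: a pixel r from the principal point sees the ray r / f radians off the axis. A picture is of the moment at which its call begins. There is no depth.
- ctrl.sign_off(): hands the job in; it is judged then, once.
The state is a dict: "time": time; "qpos": joint angles; "dq": joint speeds; "joint_efforts": joint torques, N m; "eef_pos": TCP position; "tcp_rot": TCP orientation; "contact_force": force on the tool from outside, world axes, zero at the start; "wrist_torque": the same for the moment, N m; "opening": opening from 0.0 (shut) to 1.0 (fully open); "finger_force": force on a finger pad.
Only numpy, scipy, OpenCV 4.12 (cv2) and the standard library are available. Lean on these libraries where they do the work, as an engineer would, in place of code of your own. Each camera call takes 0.05 s, during which the arm holds its last target. There are 200 camera calls.

## Working session

There is one attempt and no reset: what is moved stays moved. The work goes in short steps, Python scripts to look and compute and a tool call to move; the robot and the scene stay as the last step left them, time stands still between calls to the robot, and variables do not carry over. Pictures are saved under pics/ and viewed, at most 10 in all, crops included, and the job is handed in when it is done.

Besides the shell and the picture viewer there is one more tool, called after "Request:" as a command line: name --argument value ..., lists and objects as JSON in quotes. drive_tool: Moves the arm, as the interface text tells. Its arguments: {"type":"object","properties":{"moves":{"type":"array","items":{"type":"array"}},"grip_force":{"type":"number"}},"required":["moves"]}

```bash
mkdir -p pics; cat > h.py <<'E'
import numpy as np, cv2
from plant import ctrl
from scipy.spatial.transform import Rotation as Rn
def cast(c,u,v,z):
    d=np.array([(u-c['cx'])/c['fx'],(v-c['cy'])/c['fy'],1.]); R=np.array(c['R']);t=np.array(c['t'])
    o=-R.T@t; d=R.T@d; return o+d*(z-o[2])/d[2]
def castw(c,u,v,z):
    x=(u-c['cx'])/c['fx'];y=(v-c['cy'])/c['fy'];r=np.hypot(x,y);s=np.sin(r)/max(r,1e-9)
    d=np.array([x*s,y*s,np.cos(r)]);R=np.array(c['R']);t=np.array(c['t'])
    o=-R.T@t; d=R.T@d; return o+d*(z-o[2])/d[2]
def save(n,im): cv2.imwrite('pics/'+n,im[:,:,::-1])
E
python3 - <<'E'
from h import *
a=ctrl.read_camera('top');b=ctrl.read_camera('scene')
save('top.png',a['image']);save('scene.png',b['image'])
import pickle;pickle.dump((a,b),open('c.pkl','wb'))
for c in(a,b):print(c['fx'],-np.array(c['R']).T@np.array(c['t']),np.array(c['R']).round(2).tolist())
s=ctrl.get_state();print(s)
E
```

```text
386.6107831842617 [ 0.3070163  -0.236359    1.23244249] [[0.04, -1.0, 0.0], [-0.98, -0.04, -0.21], [0.21, 0.0, -0.98]]
507.6920797117525 [-0.28880229  0.52287057  1.12900687] [[-0.66, -0.75, 0.01], [-0.52, 0.45, -0.73], [0.54, -0.49, -0.69]]
{'time': 0.1, 'qpos': array([-1.43402053e+00,  2.87136359e-01,  1.57802932e+00,  2.20303945e-06,
        1.27859610e+00, -1.49971423e-01]), 'dq': array([ 1.26237245e-03, -2.45878476e-03, -4.58170633e-03,  1.21950651e-03,
        4.88318125e-05, -6.83682482e-04]), 'joint_efforts': array([ 1.09718218e-03, -4.07291508e+01, -2.93699402e+01, -1.60772870e-04,
        3.37285710e-03,  3.91782308e-06]), 'eef_pos': array([ 0.19087628, -0.64681534,  0.22234668]), 'tcp_rot': array([ 9.89739062e-01,  1.42882515e-01,  8.21013272e-06, -1.08452892e-03]), 'contact_force': array([-1.10177237, -0.24551257, -0.47575894]), 'wrist_torque': array([-0.01889374, -0.00417668, -0.02765921]), 'finger_force': 0.0, 'opening': 0.9976321592077518}
```

View pics/top.png

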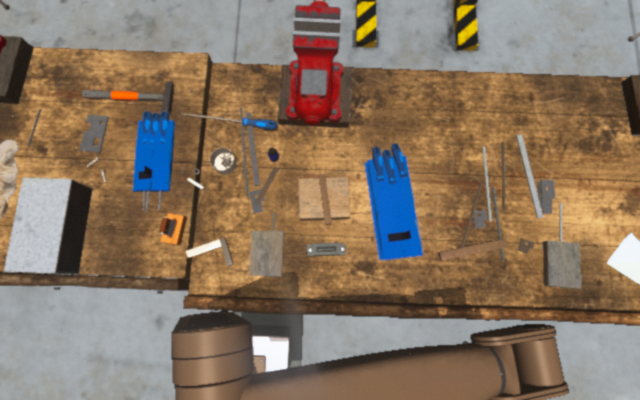

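View pics/scene.png

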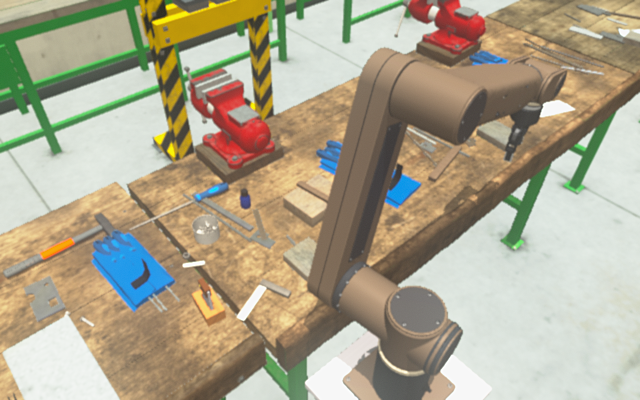

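The top view shows the packing block with a bar at (325,198), a stop-block-like item at (326,250), the orange stand with the blade at (172,228), the tin at (223,160) and the bottle at (273,155). There are two bar candidates. The long brown strip at (470,250) is larger. The short one at (325,198) is smaller and lies on the block, so it fits. I'll confirm with a crop.

```bash
python3 - <<'E'
from h import *;import pickle
a,b=pickle.load(open('c.pkl','rb'))
A=cv2.resize(a['image'][145:275,150:360],None,fx=3.8,fy=3.8,interpolation=cv2.INTER_CUBIC)
save('crop1.png',A)
for n,u,v,z in [('block',325,198,.05),('stopb',326,249,.04),('stand',172,228,.04),('tin',223,160,.05),('bott',273,155,.06),('longbar',470,250,.01),('sqr',210,247,.01)]: print(n,cast(a,u,v,z).round(3))
E
```

```text
block [ 0.576 -0.256  0.05 ]
stopb [ 0.418 -0.265  0.04 ]
stand [0.465 0.215 0.04 ]
tin [0.688 0.074 0.05 ]
bott [ 0.708 -0.086  0.06 ]
longbar [ 0.435 -0.72   0.01 ]
sqr [0.413 0.1   0.01 ]
```

View pics/crop1.png

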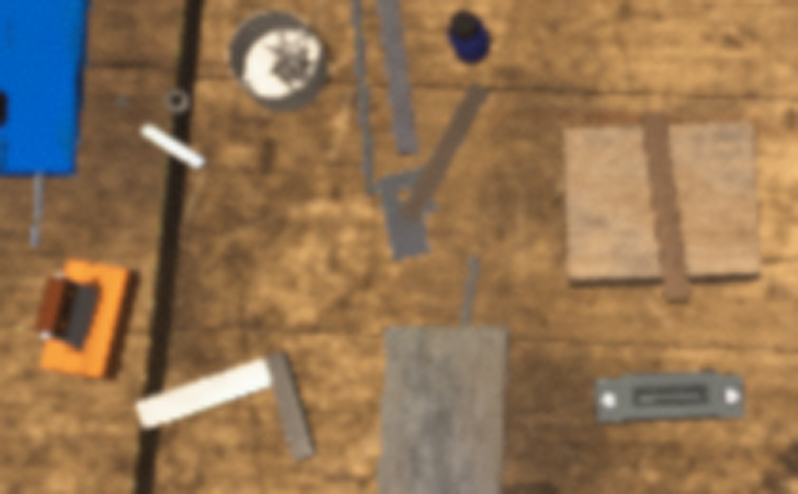

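The crop confirms it. The bar lies on the block from crop (656,118) to (677,298). The steel stop block's slot is centred at (670,396), and the blade's grip is at (55,306) in the orange stand. Next I'll convert these to world coordinates.

```bash
python3 - <<'E'
from h import *;import pickle
a,b=pickle.load(open('c.pkl','rb'))
f=lambda u,v,z:cast(a,150+u/3.8,145+v/3.8,z)
def seg(n,p,q,z):
    P,Q=f(*p,z),f(*q,z);d=Q-P;print(n,P.round(3)[:2],Q.round(3)[:2],'mid',((P+Q)/2).round(3)[:2],'len',np.linalg.norm(d).round(3),'ang',np.arctan2(d[1],d[0]).round(3))
seg('blockL',(566,128),(570,277),.045);seg('blockR',(752,125),(759,274),.045)
seg('bar',(656,118),(677,298),.057)
seg('slot',(634,396),(708,395),.04);seg('screws',(609,400),(732,397),.008);
seg('standR',(132,268),(108,377),.036);seg('standtop',(72,262),(132,268),.036)
seg('standSlot',(92,285),(75,346),.036)
seg('gripTopEdge',(62,278),(48,333),.11);seg('gripL',(50,278),(37,332),.11)
im=a['image'].astype(int);m=((im[...,0]>180)&(im[...,2]<90)&(im[...,1]>80)).astype(np.uint8)
m[:,:150]=0;m[:,200:]=0;m[:205]=0;m[255:]=0
r=cv2.minAreaRect(np.argwhere(m)[:,::-1].astype(np.float32));print(r)
E
```

```text
blockL [ 0.637 -0.171] [ 0.511 -0.181] mid [ 0.574 -0.176] len 0.127 ang -3.068
blockR [ 0.646 -0.327] [ 0.519 -0.335] mid [ 0.583 -0.331] len 0.127 ang -3.075
bar [ 0.645 -0.246] [ 0.495 -0.269] mid [ 0.57  -0.257] len 0.152 ang -2.995
slot [ 0.416 -0.237] [ 0.419 -0.297] mid [ 0.418 -0.267] len 0.06 ang -1.519
screws [ 0.415 -0.216] [ 0.421 -0.318] mid [ 0.418 -0.267] len 0.102 ang -1.508
standR [0.506 0.182] [0.416 0.191] mid [0.461 0.186] len 0.091 ang 3.035
standtop [0.509 0.232] [0.506 0.182] mid [0.508 0.207] len 0.05 ang -1.633
standSlot [0.491 0.213] [0.44  0.221] mid [0.465 0.217] len 0.051 ang 2.984
gripTopEdge [0.484 0.209] [0.441 0.215] mid [0.462 0.212] len 0.043 ang 3.011
gripL [0.484 0.218] [0.441 0.223] mid [0.462 0.221] len 0.043 ang 3.026
((169.24636840820312, 234.11497497558594), (28.454151153564453, 45.550804138183594), 25.016895294189453)
```

```bash
cat >> h.py <<'E'
def plan(wps,start=None):
    """wps: (x,y,z,yaw of tool x,rows); prints rows turn_z, shift in tool axes at row start"""
    s=ctrl.get_state();R=Rn.from_quat(s['tcp_rot']).as_matrix()
    p=np.array(s['eef_pos']);y=np.arctan2(R[1,0],R[0,0])
    if start is not None:p,y=np.array(start[:3]),start[3]
    for x in wps:
        q=np.array(x[:3]);n=x[4];dy=(x[3]-y)
        for i in range(n):
            d=(q-p)/n;yy=y+dy*i/n;c,sn=np.cos(yy),np.sin(yy)
            l=[c*d[0]+sn*d[1], sn*d[0]-c*d[1], -d[2]]
            print(round(-dy/n,3),[round(float(v),4) for v in l])
        p,y=q,x[3];print('-')
def st():
    s=ctrl.get_state();R=Rn.from_quat(s['tcp_rot']).as_matrix()
    print('t',round(s['time'],2),'p',np.round(s['eef_pos'],4),'yaw',np.arctan2(R[1,0],R[0,0]).round(4),'zax',R[:,2].round(4),'F',np.round(s['contact_force'],1),'open',round(s['opening'],3),'ff',round(s['finger_force'],1))
E
python3 -c "
from h import *
st();plan([(.55,-.2,.224,1.8,10),(.463,.216,.224,3.02,8)])"
```

```text
t 0.1 p [ 0.1909 -0.6468  0.2223] yaw 0.2867 zax [-3.0e-04  2.1e-03 -1.0e+00] F [-1.1 -0.2 -0.5] open 0.998 ff 0.0
-0.151 [0.0471, -0.0327, -0.0002]
-0.151 [0.0515, -0.0252, -0.0002]
-0.151 [0.0547, -0.0172, -0.0002]
-0.151 [0.0567, -0.0087, -0.0002]
-0.151 [0.0573, -0.0001, -0.0002]
-0.151 [0.0567, 0.0085, -0.0002]
-0.151 [0.0547, 0.017, -0.0002]
-0.151 [0.0516, 0.0251, -0.0002]
-0.151 [0.0472, 0.0325, -0.0002]
-0.151 [0.0418, 0.0393, -0.0002]
-
-0.152 [0.0531, 0.0012, -0.0]
-0.152 [0.0523, 0.0093, -0.0]
-0.152 [0.0503, 0.0171, -0.0]
-0.152 [0.0471, 0.0246, -0.0]
-0.152 [0.0428, 0.0314, -0.0]
-0.152 [0.0376, 0.0376, -0.0]
-0.152 [0.0314, 0.0428, -0.0]
-0.152 [0.0245, 0.0471, -0.0]
-
```

Request:
drive_tool --moves '[[[0,0,-0.151],[0.047,-0.033,0],0.085],[[0,0,-0.151],[0.0515,-0.025,0],0.085],[[0,0,-0.151],[0.0547,-0.017,0],0.085],[[0,0,-0.151],[0.0567,-0.009,0],0.085],[[0,0,-0.151],[0.057,0,0],0.085]]'

```text
time: 0.72
eef_pos: [0.3712, -0.4224, 0.2231]
tcp_rot: [0.866, 0.5, 0.0, -0.0]
contact_force: [0.7, 0.2, 0.7]
opening: 0.996
finger_force: 0.0
```

Request:
drive_tool --moves '[[[0,0,-0.151],[0.0567,0.0085,0],0.085],[[0,0,-0.151],[0.0547,0.017,0],0.085],[[0,0,-0.151],[0.0516,0.025,0],0.085],[[0,0,-0.151],[0.0472,0.0325,0],0.085],[[0,0,-0.151],[0.042,0.039,0],0.085]]'

```text
time: 1.35
eef_pos: [0.5508, -0.1993, 0.2232]
tcp_rot: [0.621, 0.784, -0.0, -0.0]
contact_force: [0.2, 0.1, 1.1]
opening: 0.996
finger_force: 0.0
```

Tracking is exact, so I'll continue to the blade.

Request:
drive_tool --moves '[[[0,0,-0.152],[0.0531,0.001,0],0.085],[[0,0,-0.152],[0.0523,0.009,0],0.085],[[0,0,-0.152],[0.0503,0.017,0],0.085],[[0,0,-0.152],[0.0471,0.0246,0],0.085],[[0,0,-0.152],[0.0428,0.0314,0],0.085]]'

```text
time: 1.98
eef_pos: [0.4954, 0.0606, 0.2232]
tcp_rot: [0.286, 0.958, -0.0, -0.0]
contact_force: [-0.4, 0.7, 0.4]
opening: 0.991
finger_force: 0.0
```

Request:
drive_tool --moves '[[[0,0,-0.152],[0.0376,0.0376,0],0.085],[[0,0,-0.152],[0.0314,0.0428,0],0.085],[[0,0,-0.152],[0.0245,0.0471,0],0.085],[[0,0,0],[0,0,0],0.085]]'

```text
time: 2.48
eef_pos: [0.4632, 0.2179, 0.2231]
tcp_rot: [0.061, 0.998, 0.0, -0.001]
contact_force: [-0.1, -0.4, 0.0]
opening: 0.996
finger_force: 0.0
```

```bash
python3 - <<'E'
from h import *;import pickle
st();w=ctrl.read_camera('wrist');pickle.dump(w,open('w.pkl','wb'));save('w1.png',w['image']);print(w['fx'],w['cx'],w['cy'],-np.array(w['R']).T@np.array(w['t']),np.array(w['R']).round(2).tolist())
E
```

```text
t 2.48 p [0.4632 0.2179 0.2231] yaw 3.0186 zax [-1.1e-03  2.0e-04 -1.0e+00] F [-0.1 -0.4  0. ] open 0.996 ff 0.0
309.70691628693146 321.8237581669712 202.1230134333256 [0.39559031 0.22634578 0.37240133] [[0.12, 0.99, -0.0], [0.96, -0.12, 0.27], [0.27, -0.03, -0.96]]
```

View pics/w1.png

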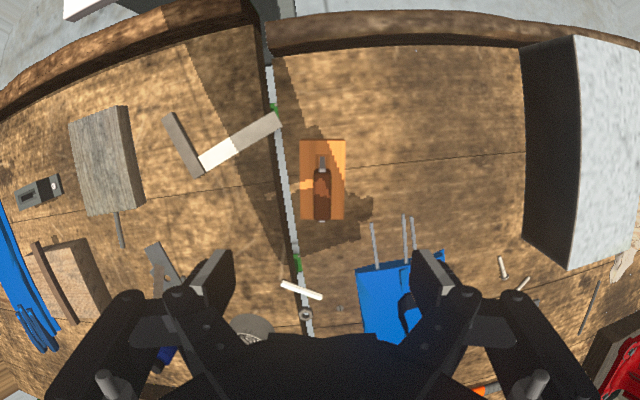

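The wrist view shows the blade's grip at columns 315–331, rows 168–221, in the orange stand at (322,180). It lies along the tool's x.

```bash
python3 - <<'E'
from h import *;import pickle
w=pickle.load(open('w.pkl','rb'));im=w['image'].astype(int)
sub=im[150:230,295:350];
m=((sub[...,0]>50)&(sub[...,0]<140)&(sub[...,2]<60)&(sub[...,0]>1.6*sub[...,1])).astype(np.uint8)
n,l,s,c=cv2.connectedComponentsWithStats(m);print(s[1:][s[1:,4]>50])
for r in range(165,225,5):
  k=np.where(m[r-150])[0]; print(r,(k.min()+295,k.max()+295) if len(k) else None, im[r,323])
for u,v in [(323,220),(315,220),(331,220),(315,190),(330,190),(322,172)]: print(u,v,castw(w,u,v,.11).round(4),castw(w,u,v,.08).round(4))
for u,v in [(300,140),(345,140),(345,220),(300,220)]: print('stand',castw(w,u,v,.036).round(4))
E
```

```text
[[23 36 13 21 58]]
165 None [106  95  87]
170 None [184 169 161]
175 (np.int64(314), np.int64(327)) [97 60 39]
180 (np.int64(315), np.int64(328)) [123  70  40]
185 (np.int64(313), np.int64(327)) [150  90  53]
190 (np.int64(314), np.int64(328)) [150  89  53]
195 (np.int64(314), np.int64(330)) [144  89  53]
200 (np.int64(315), np.int64(329)) [99 63 41]
205 (np.int64(317), np.int64(328)) [96 61 39]
210 (np.int64(318), np.int64(328)) [95 63 38]
215 (np.int64(313), np.int64(328)) [96 62 42]
220 None [129 108  98]
323 220 [0.485  0.2163 0.11  ] [0.4952 0.2151 0.08  ]
315 220 [0.4841 0.2092 0.11  ] [0.4942 0.2072 0.08  ]
331 220 [0.4858 0.2234 0.11  ] [0.4962 0.223  0.08  ]
315 190 [0.4567 0.2127 0.11  ] [0.4637 0.2112 0.08  ]
330 190 [0.4583 0.2257 0.11  ] [0.4655 0.2256 0.08  ]
322 172 [0.4417 0.2207 0.11  ] [0.447  0.2201 0.08  ]
stand [0.4166 0.1998 0.036 ]
stand [0.4226 0.2482 0.036 ]
stand [0.5133 0.2385 0.036 ]
stand [0.507  0.1872 0.036 ]
```

Request:
drive_tool --moves '[[[0,0,0],[0,0,0.044],0.085],[[0,0,0],[0,0,0.044],0.085],[[0,0,0],[0,0,0.043],0.085],[[0,0,0],[0,0,0],0.03],[[0,0,0],[0,0,0],0.0]]' --grip_force 50

```text
time: 3.15
eef_pos: [0.466, 0.2146, 0.0941]
tcp_rot: [0.065, 0.998, 0.0, 0.001]
contact_force: [0.2, -0.4, -0.0]
opening: 0.601
finger_force: 0.0
```

Request:
drive_tool --moves '[[[0,0,0],[0,0,0],0.0],[[0,0,0],[0,0,0],0.0],[[0,0,0],[0,0,0],0.0],[[0,0,0],[0,0,0],0.0]]'

```text
time: 3.65
eef_pos: [0.4663, 0.2156, 0.0949]
tcp_rot: [0.064, 0.998, 0.001, 0.002]
contact_force: [-0.1, -0.8, 5.8]
opening: 0.16
finger_force: 51.8
```

```bash
python3 -c "
from h import *
st()"
```

```text
t 3.65 p [0.4663 0.2156 0.0949] yaw 3.0131 zax [ 4.e-03  8.e-04 -1.e+00] F [-0.1 -0.8  5.8] open 0.16 ff 51.8
```

Request:
drive_tool --moves '[[[0,0,0],[0,0,-0.025],0.0],[[0,0,0],[0,0,-0.03],0.0],[[0,0,0],[0,0,-0.03],0.0],[[0,0,0],[0,0,0],0.0]]'

```text
time: 4.15
eef_pos: [0.4662, 0.2156, 0.1801]
tcp_rot: [0.064, 0.998, 0.001, 0.003]
contact_force: [-0.2, 0.3, -0.7]
opening: 0.164
finger_force: 51.0
```

```bash
python3 -c "
from h import *
st();plan([(.52,-.02,.18,2.35,7),(.418,-.267,.18,1.637,8)])"
```

```text
t 4.15 p [0.4662 0.2156 0.1801] yaw 3.013 zax [ 0.0055  0.0013 -1.    ] F [-0.2  0.3 -0.7] open 0.164 ff 51.0
0.095 [-0.0119, -0.0324, 0.0]
0.095 [-0.015, -0.0311, 0.0]
0.095 [-0.0178, -0.0296, 0.0]
0.095 [-0.0205, -0.0277, 0.0]
0.095 [-0.0231, -0.0257, 0.0]
0.095 [-0.0254, -0.0234, 0.0]
0.095 [-0.0275, -0.0209, 0.0]
-
0.089 [-0.013, -0.0308, -0.0]
0.089 [-0.0157, -0.0295, -0.0]
0.089 [-0.0183, -0.028, -0.0]
0.089 [-0.0207, -0.0262, -0.0]
0.089 [-0.0229, -0.0243, -0.0]
0.089 [-0.025, -0.0222, -0.0]
0.089 [-0.0269, -0.0198, -0.0]
0.089 [-0.0285, -0.0174, -0.0]
-
```

Request:
drive_tool --moves '[[[0,0,0.095],[-0.012,-0.0324,0],0.0],[[0,0,0.095],[-0.015,-0.031,0],0.0],[[0,0,0.095],[-0.018,-0.0296,0],0.0],[[0,0,0.095],[-0.0205,-0.0277,0],0.0],[[0,0,0.095],[-0.023,-0.0257,0],0.0]]'

```text
time: 4.78
eef_pos: [0.502, 0.046, 0.1752]
tcp_rot: [0.299, 0.954, -0.0, -0.002]
contact_force: [-0.4, -0.7, -1.4]
opening: 0.167
finger_force: 50.9
```

Request:
drive_tool --moves '[[[0,0,0.095],[-0.0254,-0.0234,0],0.0],[[0,0,0.095],[-0.0275,-0.021,0],0.0],[[0,0,0.089],[-0.013,-0.031,0],0.0],[[0,0,0.089],[-0.0157,-0.0295,0],0.0],[[0,0,0.089],[-0.0183,-0.028,0],0.0]]'

```text
time: 5.4
eef_pos: [0.4781, -0.1137, 0.1752]
tcp_rot: [0.507, 0.862, -0.0, -0.002]
contact_force: [0.4, -0.4, -1.2]
opening: 0.165
finger_force: 50.9
```

Request:
drive_tool --moves '[[[0,0,0.089],[-0.0207,-0.026,0],0.0],[[0,0,0.089],[-0.023,-0.0243,0],0.0],[[0,0,0.089],[-0.025,-0.022,0],0.0],[[0,0,0.089],[-0.027,-0.02,0],0.0],[[0,0,0.089],[-0.0285,-0.0174,0],0.0]]'

```text
time: 6.02
eef_pos: [0.4145, -0.2677, 0.1753]
tcp_rot: [0.685, 0.729, 0.0, -0.002]
contact_force: [0.8, -0.7, -2.3]
opening: 0.167
finger_force: 51.0
```

Request:
drive_tool --moves '[[[0,0,0],[0,0,0],0.0],[[0,0,0],[0,0,0],0.0]]'

```text
time: 6.28
eef_pos: [0.4154, -0.2666, 0.1761]
tcp_rot: [0.684, 0.73, 0.0, -0.001]
contact_force: [0.1, 0.5, -0.9]
opening: 0.168
finger_force: 50.9
```

```bash
python3 - <<'E'
from h import *;import pickle
st();w=ctrl.read_camera('wrist');a=ctrl.read_camera('top');b=ctrl.read_camera('scene');pickle.dump((w,a,b),open('w2.pkl','wb'))
W=cv2.resize(w['image'][60:300,200:440],None,fx=2.4,fy=2.4,interpolation=cv2.INTER_CUBIC)
save('w2.png',W);print(-np.array(w['R']).T@np.array(w['t']))
E
```

```text
t 6.28 p [ 0.4154 -0.2666  0.1761] yaw 1.6362 zax [-0.0017  0.0023 -1.    ] F [ 0.1  0.5 -0.9] open 0.168 ff 50.9
[ 0.41154489 -0.19848573  0.32543456]
```

View pics/w2.png

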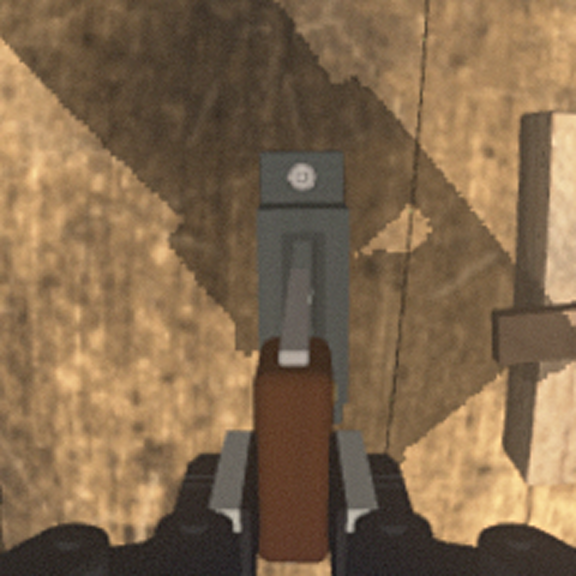

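```bash
python3 - <<'E'
from h import *;import pickle
w,a,b=pickle.load(open('w2.pkl','rb'))
g=lambda u,v,z:castw(w,200+u/2.4,60+v/2.4,z).round(4)
print('slot mid col',g(303,245,.04),'blk edge',g(304,205,.04), 'bevel end',g(303,233,.04),'screw',g(301.5,176,.008))
print('blk sides',g(259,245,.04),g(349,245,.04), g(345,420,.04))
print('foot',g(302,241,.087), 'plate top', g(293,358,.087+.074),'grip end top',g(294,372,.191), 'far',g(292,560,.191))
# top view now
A=cv2.resize(a['image'][205:275,290:365],None,fx=8,fy=8,interpolation=cv2.INTER_CUBIC);B=b['image']
R=np.array(b['R']);t=np.array(b['t']);P=R@np.array([.418,-.267,.06])+t;u=int(b['fx']*P[0]/P[2]+b['cx']);v=int(b['fy']*P[1]/P[2]+b['cy']);print(u,v)
save('a2.png',A)
E
```

```text
slot mid col [ 0.4177 -0.2392  0.04  ] blk edge [ 0.417  -0.2237  0.04  ] bevel end [ 0.4173 -0.2345  0.04  ] screw [ 0.4157 -0.2141  0.008 ]
blk sides [ 0.4007 -0.2403  0.04  ] [ 0.4354 -0.238   0.04  ] [ 0.44   -0.3103  0.04  ]
foot [ 0.4162 -0.2312  0.087 ] plate top [ 0.4146 -0.2483  0.161 ] grip end top [ 0.4144 -0.242   0.191 ] far [ 0.4167 -0.2839  0.191 ]
355 216
```

View pics/a2.png

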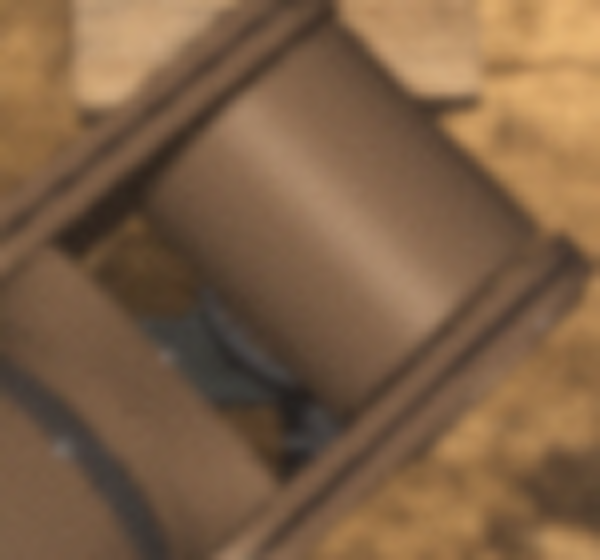

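The top view is blocked by the arm, so only the wrist view helps. I'll check numerically where the blade's foot ends.

```bash
python3 - <<'E'
from h import *;import pickle
w,a,b=pickle.load(open('w2.pkl','rb'));g=w['image'].astype(int).sum(2)//3
print('     ',list(range(314,338)))
for r in range(150,216,2): print(r,g[r,314:338].tolist())
for v in (158,160,162,164,166): print(v,castw(w,325.5,v,.09).round(4))
for v in (205,208,211,214): print(v,castw(w,322,v,.19).round(4))
E
```

```text
[314, 315, 316, 317, 318, 319, 320, 321, 322, 323, 324, 325, 326, 327, 328, 329, 330, 331, 332, 333, 334, 335, 336, 337]
150 [85, 86, 85, 84, 83, 83, 83, 80, 83, 84, 84, 78, 81, 78, 82, 82, 83, 82, 84, 84, 83, 86, 84, 79]
152 [87, 82, 85, 84, 79, 77, 81, 81, 83, 84, 83, 84, 79, 82, 78, 83, 82, 85, 82, 87, 89, 86, 87, 82]
154 [84, 84, 87, 86, 88, 81, 81, 81, 81, 88, 80, 86, 85, 81, 81, 84, 84, 83, 86, 84, 86, 84, 85, 85]
156 [84, 86, 86, 82, 84, 78, 78, 80, 81, 81, 81, 75, 76, 75, 77, 77, 76, 80, 79, 79, 81, 83, 83, 85]
158 [87, 83, 84, 72, 71, 69, 71, 70, 70, 69, 73, 67, 71, 70, 72, 74, 71, 71, 71, 72, 71, 77, 84, 86]
160 [87, 87, 77, 80, 68, 68, 73, 66, 73, 78, 80, 76, 78, 75, 77, 76, 70, 63, 73, 72, 73, 74, 87, 83]
162 [84, 87, 86, 76, 72, 71, 71, 69, 83, 89, 84, 90, 86, 82, 83, 77, 67, 63, 67, 70, 72, 83, 85, 86]
164 [84, 84, 80, 74, 71, 69, 73, 72, 76, 83, 86, 86, 83, 84, 80, 79, 65, 66, 63, 69, 74, 79, 81, 88]
166 [88, 85, 85, 78, 68, 71, 72, 75, 85, 85, 85, 84, 85, 86, 85, 78, 61, 61, 69, 70, 70, 76, 80, 85]
168 [86, 85, 84, 77, 69, 70, 70, 78, 80, 88, 86, 89, 84, 83, 84, 78, 6
[... 1968 characters left out ...]
]
208 [42, 54, 131, 161, 166, 172, 166, 169, 168, 167, 168, 170, 170, 159, 111, 46, 46, 47, 46, 52, 50, 44, 46, 50]
210 [40, 55, 129, 162, 165, 169, 169, 168, 171, 167, 170, 171, 169, 153, 107, 51, 42, 51, 47, 47, 48, 49, 47, 40]
212 [54, 53, 62, 91, 97, 99, 101, 96, 97, 98, 97, 97, 100, 80, 60, 44, 43, 48, 49, 42, 46, 48, 45, 44]
214 [51, 52, 50, 51, 50, 45, 42, 47, 48, 47, 45, 46, 47, 49, 46, 55, 46, 51, 49, 50, 46, 45, 47, 49]
158 [ 0.4158 -0.229   0.09  ]
160 [ 0.4159 -0.2305  0.09  ]
162 [ 0.416  -0.2321  0.09  ]
164 [ 0.4161 -0.2336  0.09  ]
166 [ 0.4162 -0.2352  0.09  ]
205 [ 0.4139 -0.2376  0.19  ]
208 [ 0.414 -0.239  0.19 ]
211 [ 0.414  -0.2404  0.19  ]
214 [ 0.4141 -0.2419  0.19  ]
```

```bash
python3 - <<'E'
from h import *;import pickle
w,a,b=pickle.load(open('w2.pkl','rb'))
B=b['image'][130:280,270:440];W=w['image'][140:230,290:360]
c=np.zeros((600,800,3),np.uint8)
c[:450,:]=0
B=cv2.resize(B,(440,388),interpolation=cv2.INTER_CUBIC);W=cv2.resize(W,(350,450),interpolation=cv2.INTER_CUBIC)
c[:388,:440]=B;c[:450,445:795]=W;save('z.png',c[:450])
E
```

```text
(no output)
```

View pics/z.png

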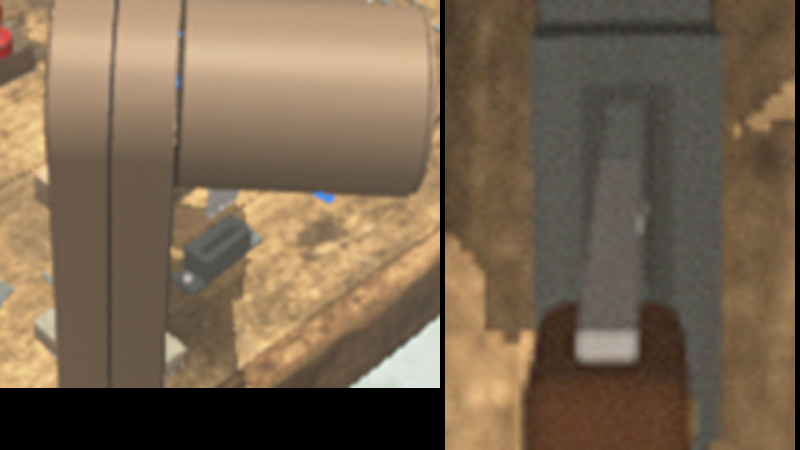

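The enlarged view shows that the lit patch at rows 160–171 is the slot floor. The blade's lower corner is at row 171, columns 321–328, so the blade is upright. The bevel mouth covers columns 317–335 from row 157.

```bash
python3 - <<'E'
from h import *;import pickle
w,a,b=pickle.load(open('w2.pkl','rb'))
print('foot',castw(w,324.7,171,.092),'top',castw(w,322,208,.19))
print('mouth',castw(w,326,172,.04),castw(w,326,157,.04),'floor',castw(w,325.7,168,.006),castw(w,325.7,160,.04))
E
```

```text
foot [ 0.4158274  -0.23875448  0.092     ] top [ 0.41395481 -0.23899315  0.19      ]
mouth [ 0.41805736 -0.24859174  0.04      ] [ 0.41709759 -0.23447797  0.04      ] floor [ 0.41823219 -0.25034579  0.006     ] [ 0.41701035 -0.2373033   0.04      ]
```

Request:
drive_tool --moves '[[[0,0,0],[-0.001,0.002,0.02],0.0],[[0,0,0],[0,0,0.02],0.0],[[0,0,0],[0,0,0.01],0.0],[[0,0,0],[0,0,0.005],0.0],[[0,0,0],[0,0,0.005],0.0]]'

```text
time: 7.05
eef_pos: [0.4185, -0.2687, 0.118]
tcp_rot: [0.684, 0.73, -0.0, 0.001]
contact_force: [-0.0, 0.2, -1.3]
opening: 0.169
finger_force: 50.9
```

```bash
python3 -c "
from h import *
st()"
```

```text
t 7.05 p [ 0.4185 -0.2687  0.118 ] yaw 1.6362 zax [ 9.e-04 -9.e-04 -1.e+00] F [-0.   0.2 -1.3] open 0.169 ff 50.9
```

Request:
drive_tool --moves '[[[0,0,0],[0,0,0.007],0.0],[[0,0,0],[0,0,0.007],0.0],[[0,0,0],[0,0,0.005],0.0],[[0,0,0],[0,0,0.003],0.0],[[0,0,0],[0,0,0.001],0.0]]'

```text
time: 7.68
eef_pos: [0.4182, -0.2687, 0.095]
tcp_rot: [0.684, 0.73, -0.0, 0.0]
contact_force: [0.1, 0.3, 2.6]
opening: 0.167
finger_force: 51.4
```

Request:
drive_tool --moves '[[[0,0,0],[0,0,0.001],0.0],[[0,0,0],[0,0,0.0],0.0]]'

```text
time: 7.92
eef_pos: [0.4185, -0.2689, 0.0949]
tcp_rot: [0.684, 0.73, 0.0, 0.001]
contact_force: [-1.2, 2.0, 5.2]
opening: 0.166
finger_force: 51.7
```

Request:
drive_tool --moves '[[[0,0,0],[0,0,0.002],0.0],[[0,0,0],[0,0,0.001],0.0],[[0,0,0],[0,0,0],0.0]]'

```text
time: 8.3
eef_pos: [0.4197, -0.2699, 0.0948]
tcp_rot: [0.684, 0.73, 0.0, 0.002]
contact_force: [-2.0, 3.0, 17.3]
opening: 0.166
finger_force: 53.1
```

Request:
drive_tool --moves '[[[0,0,0],[0,0,-0.002],0.04],[[0,0,0],[0,0,0],0.06],[[0,0,0],[0,0,0],0.06],[[0,0,0],[0,0,0],0.06]]'

```text
time: 8.8
eef_pos: [0.4178, -0.2683, 0.0921]
tcp_rot: [0.684, 0.73, 0.0, -0.0]
contact_force: [0.3, 0.6, 0.2]
opening: 0.701
finger_force: 0.0
```

Request:
drive_tool --moves '[[[0,0,0],[0,0,-0.03],0.06],[[0,0,0],[0,0,-0.04],0.06],[[0,0,0],[0,0,-0.04],0.06],[[0,0,0],[0,0,0],0.06]]'

```text
time: 9.3
eef_pos: [0.4197, -0.2702, 0.2066]
tcp_rot: [0.684, 0.73, -0.0, 0.004]
contact_force: [0.0, 0.6, -0.2]
opening: 0.701
finger_force: 0.0
```

```bash
python3 - <<'E'
from h import *;import pickle
st();plan([(.606,-.252,.2,.147,9)])
w=ctrl.read_camera('wrist');pickle.dump(w,open('w3.pkl','wb'))
save('w3.png',cv2.resize(w['image'][100:300,220:620],None,fx=2,fy=2))
E
```

```text
t 9.3 p [ 0.4197 -0.2702  0.2066] yaw 1.6358 zax [ 0.0057 -0.0056 -1.    ] F [ 0.   0.6 -0.2] open 0.701 ff 0.0
0.165 [0.0007, 0.0208, 0.0007]
0.165 [0.0041, 0.0204, 0.0007]
0.165 [0.0074, 0.0194, 0.0007]
0.165 [0.0105, 0.018, 0.0007]
0.165 [0.0133, 0.016, 0.0007]
0.165 [0.0157, 0.0136, 0.0007]
0.165 [0.0178, 0.0108, 0.0007]
0.165 [0.0193, 0.0077, 0.0007]
0.165 [0.0203, 0.0044, 0.0007]
-
```

View pics/w3.png

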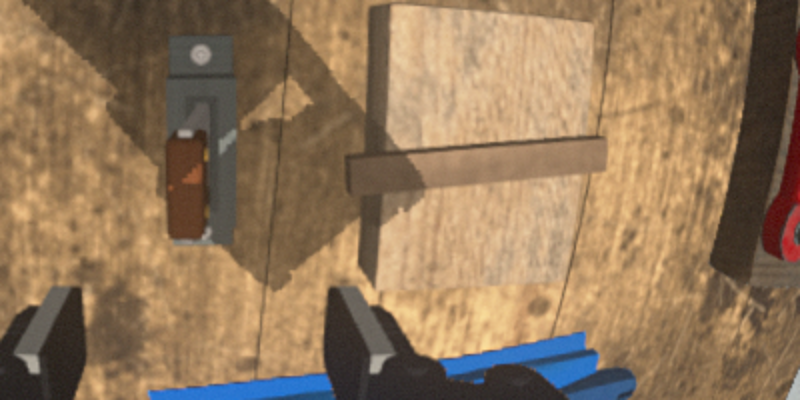

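The blade now stands in the stop block's slot at (186,185). The bar's top face runs from (348,170) to (605,152). I'll measure both.

```bash
python3 - <<'E'
from h import *;import pickle
w=pickle.load(open('w3.pkl','rb'))
f=lambda u,v,z:castw(w,220+u/2,100+v/2,z).round(4)[:2]
for n,z,l in [('bar',.057,[(347,157),(351,194),(604,137),(607,170)]),('block',.045,[(391,4),(594,20),(378,290),(565,285)]),('stop',.04,[(167,77),(235,76),(235,245)]),('grip',.11,[(168,138),(207,138),(207,240),(168,240)])]:
  for q in l: print(n,q,f(*q,z))
E
```

```text
bar (347, 157) [ 0.4918 -0.2574]
bar (351, 194) [ 0.4962 -0.2763]
bar (604, 137) [ 0.6465 -0.2323]
bar (607, 170) [ 0.6533 -0.2511]
block (391, 4) [ 0.5102 -0.1781]
block (594, 20) [ 0.6368 -0.1668]
block (378, 290) [ 0.5233 -0.3339]
block (565, 285) [ 0.6499 -0.3279]
stop (167, 77) [ 0.3992 -0.2255]
stop (235, 76) [ 0.4336 -0.2228]
stop (235, 245) [ 0.4405 -0.3132]
grip (168, 138) [ 0.4044 -0.2446]
grip (207, 138) [ 0.42   -0.2436]
grip (207, 240) [ 0.4229 -0.2868]
grip (168, 240) [ 0.4065 -0.2878]
```

```bash
python3 - <<'E'
from h import *
st();plan([(.6065,-.2487,.18,.16,9)])
E
```

```text
t 9.35 p [ 0.4187 -0.2691  0.2041] yaw 1.6358 zax [ 0.0024 -0.0024 -1.    ] F [-0.4  0.3 -0.1] open 0.703 ff 0.0
0.164 [0.0009, 0.021, 0.0027]
0.164 [0.0043, 0.0205, 0.0027]
0.164 [0.0076, 0.0196, 0.0027]
0.164 [0.0107, 0.0181, 0.0027]
0.164 [0.0135, 0.0161, 0.0027]
0.164 [0.016, 0.0136, 0.0027]
0.164 [0.018, 0.0109, 0.0027]
0.164 [0.0195, 0.0078, 0.0027]
0.164 [0.0205, 0.0045, 0.0027]
-
```

Request:
drive_tool --moves '[[[0,0,0.164],[0.001,0.021,0.0025],0.06],[[0,0,0.164],[0.0043,0.0205,0.0025],0.06],[[0,0,0.164],[0.0076,0.0196,0.0025],0.06],[[0,0,0.164],[0.0107,0.018,0.0025],0.06],[[0,0,0.164],[0.0135,0.016,0.0025],0.06]]'

```text
time: 9.98
eef_pos: [0.5219, -0.2562, 0.1873]
tcp_rot: [0.919, 0.394, -0.001, -0.002]
contact_force: [-0.1, -0.1, -0.5]
opening: 0.705
finger_force: 0.0
```

Request:
drive_tool --moves '[[[0,0,0.164],[0.016,0.0136,0.0025],0.06],[[0,0,0.164],[0.018,0.011,0.0025],0.06],[[0,0,0.164],[0.0195,0.0078,0.0025],0.06],[[0,0,0.164],[0.0205,0.0045,0.0025],0.06],[[0,0,0],[0,0,0],0.06]]'

```text
time: 10.6
eef_pos: [0.6054, -0.2472, 0.1771]
tcp_rot: [0.997, 0.081, -0.002, -0.001]
contact_force: [0.2, -0.4, -0.8]
opening: 0.705
finger_force: 0.0
```

Request:
drive_tool --moves '[[[0,0,0],[0,0,0.03],0.045],[[0,0,0],[0,0,0.03],0.045],[[0,0,0],[0,0,0.02],0.045],[[0,0,0],[0,0,0],0.045],[[0,0,0],[0,0,0],0.045]]'

```text
time: 11.22
eef_pos: [0.6063, -0.2485, 0.1012]
tcp_rot: [0.997, 0.08, 0.001, 0.0]
contact_force: [-0.1, -0.4, 0.0]
opening: 0.525
finger_force: 0.0
```

```bash
python3 - <<'E'
from h import *;import pickle
st();w=ctrl.read_camera('wrist');pickle.dump(w,open('w4.pkl','wb'))
save('w4.png',cv2.resize(w['image'][100:400,120:520],None,fx=2,fy=2))
E
```

```text
t 11.22 p [ 0.6063 -0.2485  0.1012] yaw 0.1602 zax [ 1.4e-03 -9.0e-04 -1.0e+00] F [-0.1 -0.4  0. ] open 0.525 ff 0.0
```

View pics/w4.png

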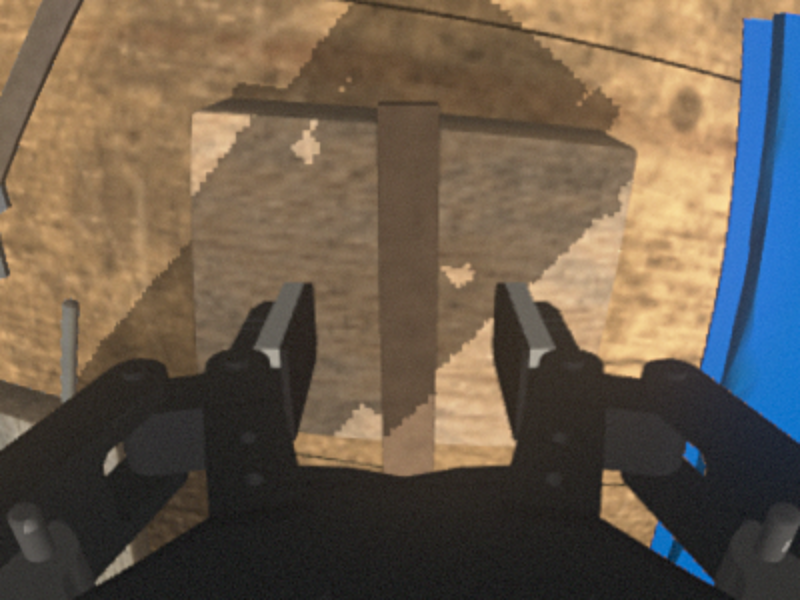

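The bar lies centred between the jaws at column 408 and parallel to them. I'll go down and grip it.

Request:
drive_tool --moves '[[[0,0,0],[0,0,0.02],0.045],[[0,0,0],[0,0,0.014],0.045],[[0,0,0],[0,0,0],0.045]]' --grip_force 40

```text
time: 11.65
eef_pos: [0.6043, -0.2471, 0.0634]
tcp_rot: [0.997, 0.08, -0.002, -0.001]
contact_force: [-0.4, -0.1, 0.4]
opening: 0.525
finger_force: 0.0
```

Request:
drive_tool --moves '[[[0,0,0],[0,0,0],0.028],[[0,0,0],[0,0,0],0.015],[[0,0,0],[0,0,0],0.0],[[0,0,0],[0,0,0],0.0]]'

```text
time: 12.15
eef_pos: [0.6061, -0.2481, 0.0665]
tcp_rot: [0.997, 0.08, 0.0, 0.0]
contact_force: [1.0, 0.9, -0.4]
opening: -0.003
finger_force: 0.0
```

```bash
python3 - <<'E'
from h import *
st()
E
```

```text
t 12.15 p [ 0.6061 -0.2481  0.0665] yaw 0.1599 zax [ 6.e-04 -3.e-04 -1.e+00] F [ 1.   0.9 -0.4] open -0.003 ff 0.0
```

The jaws closed on nothing, so I need to look.

```bash
python3 - <<'E'
from h import *;import pickle
st();w=ctrl.read_camera('wrist');pickle.dump(w,open('w5.pkl','wb'))
b=ctrl.read_camera('scene')
W=cv2.resize(w['image'][100:400,160:480],None,fx=1.5,fy=1.5);B=b['image'];
R=np.array(b['R']);t=np.array(b['t']);P=R@np.array([.6,-.25,.06])+t;u=int(b['fx']*P[0]/P[2]+b['cx']);v=int(b['fy']*P[1]/P[2]+b['cy']);print(u,v)
B=cv2.resize(B[v-70:v+70,u-60:u+60],(300,350))
c=np.zeros((450,785,3),np.uint8);c[:,:480]=W;c[:350,485:]=B;save('w5.png',c)
E
```

```text
t 12.15 p [ 0.6061 -0.2481  0.0665] yaw 0.1599 zax [ 6.e-04 -3.e-04 -1.e+00] F [ 1.   0.9 -0.4] open -0.003 ff 0.0
310 187
```

View pics/w5.png

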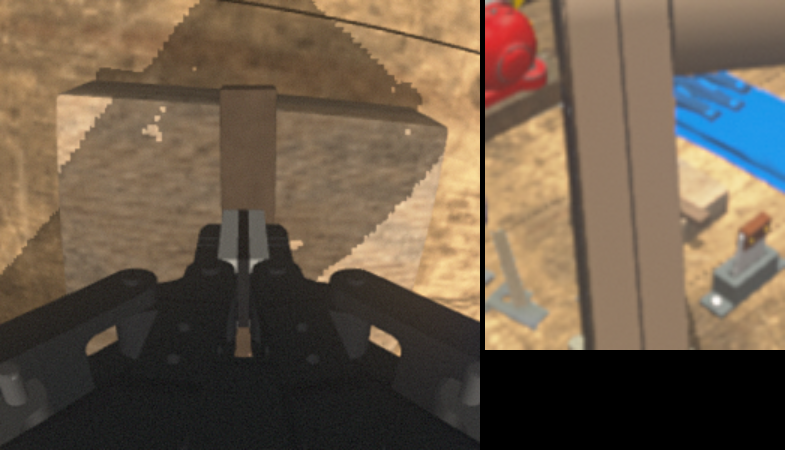

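The fingertips are still above the bar: the shut jaws are at (243,235) in front of the bar at (248,150). The bar hasn't moved, and the blade stands in its slot in the scene inset. I'll open the jaws a little and feel down to the block.

Request:
drive_tool --moves '[[[0,0,0],[0,0,-0.012],0.0],[[0,0,0],[0,0,0],0.034],[[0,0,0],[0,0,0],0.034],[[0,0,0],[0,0,0],0.034]]'

```text
time: 12.75
eef_pos: [0.6057, -0.248, 0.0779]
tcp_rot: [0.997, 0.08, -0.0, -0.0]
contact_force: [-0.4, 0.8, -0.9]
opening: 0.396
finger_force: 0.0
```

Request:
drive_tool --moves '[[[0,0,0],[0,0,0.012],0.034],[[0,0,0],[0,0,0.002],0.034],[[0,0,0],[0,0,0],0.034]]'

```text
time: 13.12
eef_pos: [0.6054, -0.2478, 0.0632]
tcp_rot: [0.997, 0.08, -0.001, -0.0]
contact_force: [0.7, 0.2, 0.1]
opening: 0.399
finger_force: 0.0
```

Request:
drive_tool --moves '[[[0,0,0],[0,0,0.002],0.034],[[0,0,0],[0,0,0],0.034]]'

```text
time: 13.38
eef_pos: [0.6059, -0.248, 0.0621]
tcp_rot: [0.997, 0.08, 0.0, 0.0]
contact_force: [0.3, 0.6, 0.3]
opening: 0.397
finger_force: 0.0
```

Request:
drive_tool --moves '[[[0,0,0],[0,0,0.002],0.034],[[0,0,0],[0,0,0],0.034]]'

```text
time: 13.62
eef_pos: [0.6058, -0.248, 0.06]
tcp_rot: [0.997, 0.08, -0.0, -0.0]
contact_force: [-0.5, -0.7, -0.2]
opening: 0.394
finger_force: 0.0
```

Request:
drive_tool --moves '[[[0,0,0],[0,0,0.002],0.034],[[0,0,0],[0,0,0],0.034]]'

```text
time: 13.88
eef_pos: [0.6057, -0.2479, 0.0579]
tcp_rot: [0.997, 0.08, -0.0, -0.0]
contact_force: [0.4, 0.1, -0.7]
opening: 0.395
finger_force: 0.0
```

Request:
drive_tool --moves '[[[0,0,0],[0,0,0.002],0.034],[[0,0,0],[0,0,0],0.034]]'

```text
time: 14.12
eef_pos: [0.6057, -0.248, 0.0559]
tcp_rot: [0.997, 0.08, -0.0, -0.0]
contact_force: [-0.2, 0.4, 0.2]
opening: 0.396
finger_force: 0.0
```

Request:
drive_tool --moves '[[[0,0,0],[0,0,0.001],0.034],[[0,0,0],[0,0,0],0.034]]'

```text
time: 14.38
eef_pos: [0.6058, -0.248, 0.055]
tcp_rot: [0.997, 0.08, -0.0, -0.0]
contact_force: [-0.2, -0.2, -0.5]
opening: 0.399
finger_force: 0.0
```

Request:
drive_tool --moves '[[[0,0,0],[0,0,0],0.015],[[0,0,0],[0,0,0],0.005],[[0,0,0],[0,0,0],0.0],[[0,0,0],[0,0,0],0.0]]'

```text
time: 14.88
eef_pos: [0.6059, -0.2481, 0.0552]
tcp_rot: [0.997, 0.08, 0.0, 0.0]
contact_force: [-0.3, -0.4, 0.4]
opening: 0.004
finger_force: 0.0
```

```bash
python3 - <<'E'
from h import *;import pickle
w=pickle.load(open('w5.pkl','rb'));C=-np.array(w['R']).T@np.array(w['t']);print('cam',C)
v=100+210/1.5
for z in (.08,.07,.06,.057,.05,.045): print('tip',z,castw(w,322,v,z).round(4)[:2],'barw',(castw(w,160+220/1.5,100+180/1.5,z)-castw(w,160+275/1.5,100+180/1.5,z))[:2].round(4),'blockcorners',castw(w,160+57/1.5,100+95/1.5,z)[:2].round(3),castw(w,160+446/1.5,100+128/1.5,z)[:2].round(3))
w2=ctrl.read_camera('wrist');pickle.dump(w2,open('w6.pkl','wb'))
print('cam',-np.array(w2['R']).T@np.array(w2['t']))
g=w2['image'].astype(int).sum(2)//3;g0=w['image'].astype(int).sum(2)//3
for n,G in(('w5',g0),('now',g)):
  print(n);[print(r,G[r,296:352:2].tolist()) for r in range(200,290,6)]
E
```

```text
cam [ 0.6740628  -0.23715554  0.21573798]
tip 0.08 [ 0.6179 -0.2464] barw [-0.0027  0.0168] blockcorners [ 0.646 -0.183] [ 0.655 -0.306]
tip 0.07 [ 0.6138 -0.247 ] barw [-0.0029  0.018 ] blockcorners [ 0.644 -0.179] [ 0.653 -0.311]
tip 0.06 [ 0.6096 -0.2477] barw [-0.0031  0.0193] blockcorners [ 0.642 -0.175] [ 0.652 -0.316]
tip 0.057 [ 0.6084 -0.2479] barw [-0.0032  0.0196] blockcorners [ 0.641 -0.174] [ 0.652 -0.318]
tip 0.05 [ 0.6055 -0.2484] barw [-0.0033  0.0205] blockcorners [ 0.639 -0.171] [ 0.651 -0.321]
tip 0.045 [ 0.6034 -0.2487] barw [-0.0034  0.0211] blockcorners [ 0.638 -0.169] [ 0.65  -0.324]
cam [ 0.6739657  -0.23710644  0.20434237]
w5
200 [87, 93, 100, 104, 104, 92, 77, 83, 81, 85, 82, 79, 82, 83, 83, 82, 83, 79, 80, 80, 85, 81, 84, 84, 97, 99, 100, 100]
206 [113, 111, 108, 105, 104, 93, 80, 80, 82, 88, 86, 85, 82, 83, 82, 81, 82, 80, 85, 85, 80, 80, 82, 78, 107, 118, 116, 112]
212 [113, 117, 111, 106, 109, 98, 78, 80, 86, 85, 81, 83, 82, 80, 83, 83, 82, 80, 83, 84, 81, 78, 83, 82, 106, 111, 106, 111]
218 [112, 109, 108, 111, 105, 95, 79, 83, 82, 80, 83, 83, 83, 86, 8
[... 2534 characters left out ...]
, 39, 32, 41, 52, 94, 96, 97, 98, 96, 84, 31, 31, 30, 95, 97, 95, 98, 96, 93, 46, 38, 38, 39, 38, 40, 39]
260 [36, 36, 43, 40, 36, 76, 97, 94, 96, 97, 96, 68, 38, 38, 33, 79, 97, 98, 94, 97, 98, 56, 42, 40, 43, 37, 40, 38]
266 [41, 33, 42, 35, 38, 85, 92, 96, 97, 94, 95, 67, 27, 31, 30, 80, 95, 94, 93, 94, 96, 76, 35, 39, 38, 35, 37, 41]
272 [40, 41, 39, 36, 42, 73, 96, 118, 116, 115, 118, 67, 32, 41, 29, 80, 117, 117, 117, 121, 78, 77, 36, 35, 37, 39, 36, 34]
278 [35, 35, 33, 31, 39, 36, 35, 32, 35, 21, 125, 94, 47, 47, 45, 110, 97, 34, 41, 34, 38, 36, 38, 35, 35, 42, 37, 42]
284 [36, 38, 32, 32, 41, 36, 28, 35, 33, 31, 31, 50, 48, 44, 47, 39, 33, 29, 36, 30, 38, 33, 37, 35, 42, 37, 37, 25]
```

The view geometry puts the shut fingertips at about z = 0.077 when the TCP read 0.0665, so they don't reach as far ahead as stated. I'll open and feel farther down.

Request:
drive_tool --moves '[[[0,0,0],[0,0,0],0.034],[[0,0,0],[0,0,0],0.034],[[0,0,0],[0,0,0.003],0.034],[[0,0,0],[0,0,0],0.034]]'

```text
time: 15.42
eef_pos: [0.6056, -0.2479, 0.0516]
tcp_rot: [0.997, 0.08, -0.0, -0.0]
contact_force: [-0.6, 0.6, -0.1]
opening: 0.398
finger_force: 0.0
```

Request:
drive_tool --moves '[[[0,0,0],[0,0,0.003],0.034],[[0,0,0],[0,0,0],0.034]]'

```text
time: 15.68
eef_pos: [0.6056, -0.2479, 0.0487]
tcp_rot: [0.997, 0.08, -0.0, -0.0]
contact_force: [-0.5, -0.2, 0.4]
opening: 0.397
finger_force: 0.0
```

Request:
drive_tool --moves '[[[0,0,0],[0,0,0.003],0.034],[[0,0,0],[0,0,0],0.034]]'

```text
time: 15.92
eef_pos: [0.6056, -0.2479, 0.0457]
tcp_rot: [0.997, 0.08, -0.0, -0.0]
contact_force: [-0.4, -1.3, -0.5]
opening: 0.395
finger_force: 0.0
```

Request:
drive_tool --moves '[[[0,0,0],[0,0,0.003],0.034],[[0,0,0],[0,0,0],0.034]]'

```text
time: 16.18
eef_pos: [0.6056, -0.2479, 0.0427]
tcp_rot: [0.997, 0.08, -0.0, -0.0]
contact_force: [0.1, 0.4, 0.2]
opening: 0.399
finger_force: 0.0
```

Request:
drive_tool --moves '[[[0,0,0],[0,0,0.002],0.034],[[0,0,0],[0,0,0],0.034]]'

```text
time: 16.42
eef_pos: [0.6057, -0.248, 0.0409]
tcp_rot: [0.997, 0.08, -0.0, -0.0]
contact_force: [-0.2, 0.2, -0.4]
opening: 0.396
finger_force: 0.0
```

Request:
drive_tool --moves '[[[0,0,0],[0,0,0],0.015],[[0,0,0],[0,0,0],0.005],[[0,0,0],[0,0,0],0.0],[[0,0,0],[0,0,0],0.0]]'

```text
time: 16.92
eef_pos: [0.6061, -0.2484, 0.0414]
tcp_rot: [0.997, 0.08, 0.0, 0.0]
contact_force: [0.1, -1.2, 1.1]
opening: 0.218
finger_force: 40.7
```

The bar is gripped: opening 18.6 mm plus the 1.7 mm offset seen on the blade's 16 mm grip matches 20 mm. Now I'll slide it about 60 mm while turning it 0.085 rad square.

Request:
drive_tool --moves '[[[0,0,0],[0,0,0],0.0],[[0,0,0.014],[-0.01,-0.0008,0],0.0],[[0,0,0.014],[-0.01,-0.0007,0],0.0]]' --grip_force 60

```text
time: 17.3
eef_pos: [0.5859, -0.2495, 0.0415]
tcp_rot: [0.998, 0.065, 0.001, 0.0]
contact_force: [2.2, 1.0, 2.0]
opening: 0.207
finger_force: 59.8
```

```bash
python3 - <<'E'
from h import *
st()
E
```

```text
t 17.3 p [ 0.5859 -0.2495  0.0415] yaw 0.1307 zax [ 1.8e-03 -2.0e-04 -1.0e+00] F [2.2 1.  2. ] open 0.207 ff 59.8
```

Request:
drive_tool --moves '[[[0,0,0.014],[-0.01,-0.0005,0],0.0],[[0,0,0.014],[-0.01,-0.0004,0],0.0],[[0,0,0.014],[-0.01,-0.0003,0],0.0],[[0,0,0.014],[-0.01,-0.0001,0],0.0],[[0,0,0],[0,0,0],0.0]]'

```text
time: 17.92
eef_pos: [0.5447, -0.253, 0.0415]
tcp_rot: [0.999, 0.038, -0.001, -0.0]
contact_force: [-1.6, 0.2, 5.2]
opening: 0.207
finger_force: 60.3
```

```bash
python3 - <<'E'
from h import *
st();w=ctrl.read_camera('wrist');b=ctrl.read_camera('scene');import pickle;pickle.dump((w,b),open('w7.pkl','wb'))
im=w['image'].astype(int)
# rear (+x) end of bar in wrist view: brown mask along the bar's centre column
for r in range(110,240,5): print(r,im[r,324].tolist(),castw(w,324,r,.057)[:2].round(4))
E
```

```text
t 17.93 p [ 0.5447 -0.253   0.0415] yaw 0.0753 zax [-0.002  0.    -1.   ] F [-1.6  0.2  5.2] open 0.207 ff 60.3
110 [119, 103, 79] [ 0.6165 -0.2485]
115 [130, 109, 87] [ 0.6144 -0.2487]
120 [122, 99, 80] [ 0.6122 -0.2489]
125 [127, 108, 85] [ 0.6101 -0.249 ]
130 [128, 105, 84] [ 0.6079 -0.2492]
135 [126, 106, 83] [ 0.6058 -0.2494]
140 [134, 112, 90] [ 0.6036 -0.2495]
145 [130, 112, 86] [ 0.6015 -0.2497]
150 [120, 101, 80] [ 0.5993 -0.2498]
155 [109, 91, 70] [ 0.5971 -0.25  ]
160 [122, 101, 73] [ 0.5949 -0.2502]
165 [66, 52, 43] [ 0.5927 -0.2504]
170 [94, 72, 57] [ 0.5905 -0.2505]
175 [98, 79, 64] [ 0.5883 -0.2507]
180 [94, 77, 55] [ 0.586  -0.2509]
185 [99, 79, 60] [ 0.5838 -0.251 ]
190 [94, 77, 61] [ 0.5815 -0.2512]
195 [89, 73, 55] [ 0.5792 -0.2514]
200 [94, 75, 57] [ 0.5769 -0.2516]
205 [95, 76, 59] [ 0.5746 -0.2517]
210 [97, 79, 61] [ 0.5723 -0.2519]
215 [93, 73, 59] [ 0.5699 -0.2521]
220 [93, 74, 57] [ 0.5675 -0.2523]
225 [93, 75, 58] [ 0.5651 -0.2525]
230 [93, 77, 63] [ 0.5626 -0.2527]
235 [93, 73, 56] [ 0.5601 -0.2529]
```

The rear end of the bar is at x ≈ 0.592, so the front end is about 0.4325 and roughly 11 mm remain. I'll creep from here.

Request:
drive_tool --moves '[[[0,0,0],[-0.003,0,0],0.0],[[0,0,0],[-0.002,0,0],0.0],[[0,0,0],[-0.001,0,0],0.0],[[0,0,0],[0,0,0],0.0]]'

```text
time: 18.52
eef_pos: [0.5404, -0.2534, 0.0415]
tcp_rot: [0.999, 0.038, 0.0, 0.0]
contact_force: [3.1, 0.0, 4.9]
opening: 0.211
finger_force: 60.1
```

Request:
drive_tool --moves '[[[0,0,0],[-0.001,0,0],0.0],[[0,0,0],[-0.001,0,0],0.0],[[0,0,0],[0,0,0],0.0]]'

```text
time: 18.9
eef_pos: [0.5383, -0.2535, 0.0415]
tcp_rot: [0.999, 0.038, 0.0, 0.0]
contact_force: [4.3, 0.1, 5.5]
opening: 0.212
finger_force: 60.2
```

Request:
drive_tool --moves '[[[0,0,0],[-0.001,0,0],0.0],[[0,0,0],[0,0,0],0.0]]'

```text
time: 19.15
eef_pos: [0.5373, -0.2536, 0.0415]
tcp_rot: [0.999, 0.038, 0.0, 0.0]
contact_force: [5.3, 0.9, 5.6]
opening: 0.209
finger_force: 60.2
```

Request:
drive_tool --moves '[[[0,0,0],[-0.001,0,0],0.0],[[0,0,0],[0,0,0],0.0]]'

```text
time: 19.4
eef_pos: [0.5363, -0.2537, 0.0415]
tcp_rot: [0.999, 0.038, 0.0, 0.0]
contact_force: [4.6, 0.4, 5.4]
opening: 0.211
finger_force: 60.2
```

Request:
drive_tool --moves '[[[0,0,0],[-0.001,0,0],0.0],[[0,0,0],[0,0,0],0.0]]'

```text
time: 19.65
eef_pos: [0.5353, -0.2537, 0.0415]
tcp_rot: [0.999, 0.038, 0.0, 0.0]
contact_force: [3.9, 0.9, 4.5]
opening: 0.209
finger_force: 60.2
```

Request:
drive_tool --moves '[[[0,0,0],[-0.001,0,0],0.0],[[0,0,0],[0,0,0],0.0]]'

```text
time: 19.9
eef_pos: [0.5343, -0.2538, 0.0415]
tcp_rot: [0.999, 0.038, 0.0, 0.0]
contact_force: [4.5, 0.4, 4.7]
opening: 0.211
finger_force: 60.2
```

Request:
drive_tool --moves '[[[0,0,0],[-0.001,0,0],0.0],[[0,0,0],[0,0,0],0.0]]'

```text
time: 20.15
eef_pos: [0.5333, -0.2539, 0.0415]
tcp_rot: [0.999, 0.038, 0.0, 0.0]
contact_force: [4.2, -0.2, 5.8]
opening: 0.211
finger_force: 60.2
```

```bash
python3 - <<'E'
from h import *
st();w=ctrl.read_camera('wrist');im=w['image'].astype(int).sum(2)//3
print(im[150:176,324].tolist())
for r in(160,163,166,169): print(r,castw(w,324,r,.057)[:2].round(4))
E
```

```text
t 20.15 p [ 0.5333 -0.2539  0.0415] yaw 0.0757 zax [ 1.e-03 -5.e-04 -1.e+00] F [ 4.2 -0.2  5.8] open 0.211 ff 60.2
[97, 99, 90, 93, 92, 93, 95, 95, 95, 98, 102, 104, 99, 78, 48, 51, 57, 68, 77, 81, 80, 80, 82, 78, 85, 78]
160 [ 0.5835 -0.2511]
163 [ 0.5822 -0.2512]
166 [ 0.5809 -0.2513]
169 [ 0.5795 -0.2514]
```

Request:
drive_tool --moves '[[[0,0,0],[-0.001,0,0],0.0],[[0,0,0],[0,0,0],0.0]]'

```text
time: 20.45
eef_pos: [0.5325, -0.254, 0.0415]
tcp_rot: [0.999, 0.038, 0.001, 0.0]
contact_force: [5.5, 0.6, 5.1]
opening: 0.211
finger_force: 60.2
```

Request:
drive_tool --moves '[[[0,0,0],[-0.001,0,0],0.0],[[0,0,0],[0,0,0],0.0]]'

```text
time: 20.7
eef_pos: [0.5323, -0.254, 0.0415]
tcp_rot: [0.999, 0.038, 0.002, 0.0]
contact_force: [7.7, 1.0, 3.1]
opening: 0.209
finger_force: 60.0
```

```bash
python3 - <<'E'
from h import *
st();a=ctrl.read_camera('top');b=ctrl.read_camera('scene');import pickle;pickle.dump((a,b),open('w8.pkl','wb'))
# is the blade's grip visible? red-brown mask near projections of the grip top
for n,c in(('top',a),('scene',b)):
  R=np.array(c['R']);t=np.array(c['t']);im=c['image'].astype(int)
  for X in([.418,-.266,.095],[.418,-.266,.05],[.46,-.26,.057]):
    P=R@np.array(X)+t;u,v=int(c['fx']*P[0]/P[2]+c['cx']),int(c['fy']*P[1]/P[2]+c['cy']);print(n,X,u,v,im[v-2:v+3:2,u-6:u+7:3].tolist())
E
```

```text
t 20.7 p [ 0.5323 -0.254   0.0415] yaw 0.0753 zax [ 3.6e-03 -8.0e-04 -1.0e+00] F [7.7 1.  3.1] open 0.209 ff 60.0
top [0.418, -0.266, 0.095] 326 247 [[[117, 117, 110], [121, 93, 71], [132, 97, 70], [123, 105, 88], [111, 106, 97]], [[103, 84, 74], [122, 69, 39], [120, 64, 36], [123, 68, 40], [127, 68, 39]], [[187, 172, 167], [142, 73, 36], [146, 76, 40], [143, 73, 39], [144, 74, 35]]]
top [0.418, -0.266, 0.05] 326 248 [[[101, 98, 90], [105, 74, 53], [105, 70, 46], [112, 80, 61], [103, 75, 59]], [[144, 120, 112], [141, 72, 36], [140, 72, 37], [139, 71, 37], [140, 72, 37]], [[176, 158, 154], [142, 75, 35], [143, 75, 38], [143, 72, 38], [144, 76, 43]]]
top [0.46, -0.26, 0.057] 324 234 [[[94, 73, 55], [88, 68, 51], [75, 56, 43], [128, 96, 69], [182, 137, 86]], [[97, 74, 56], [67, 51, 40], [105, 79, 58], [139, 103, 74], [178, 133, 82]], [[79, 58, 45], [129, 95, 61], [142, 107, 76], [138, 102, 73], [178, 133, 83]]]
scene [0.418, -0.266, 0.095] 355 208 [[[222, 184, 130], [221, 183, 130], [193, 142, 101], [177, 111, 73], [164, 103, 73]], [[220, 180, 127], [189, 141, 100], [178, 110, 75], [172, 109, 74], [108, 82, 62]], [[218, 178, 125], [149, 125, 110], [165, 105, 73], [110, 77, 62], [93, 73, 61]]]
scene [0.418, -0.266, 0.05] 354 219 [[[150, 124, 100], [156, 146, 134], [117, 104, 96], [134, 130, 125], [132, 127, 124]], [[120, 102, 83], [150, 143, 139], [135, 129, 125], [136, 129, 125], [131, 129, 124]], [[134, 133, 125], [144, 139, 134], [134, 128, 125], [131, 127, 123], [152, 154, 148]]]
scene [0.46, -0.26, 0.057] 343 210 [[[122, 104, 87], [118, 101, 85], [183, 150, 117], [218, 179, 127], [220, 180, 127]], [[106, 91, 77], [119, 100, 85], [159, 132, 107], [192, 158, 122], [218, 178, 125]], [[112, 92, 76], [101, 85, 74], [157, 130, 106], [183, 152, 122], [195, 160, 123]]]
```

The bar has met the blade: the tool stalled and the push rose from 4 to 8 N. Before handing in, I'll check the blade in the top view.

```bash
python3 - <<'E'
from h import *;import pickle
a,b=pickle.load(open('w8.pkl','rb'));im=a['image'].astype(int)
m=((im[...,0]>1.5*im[...,1])&(im[...,0]>90)&(im[...,1]<90)).astype(np.uint8);m[:235]=0;m[265:]=0;m[:,:305]=0;m[:,350:]=0
p=np.argwhere(m)[:,::-1].astype(np.float32);r=cv2.minAreaRect(p);print(len(p),r,p.min(0),p.max(0))
print('grip top',cast(a,*r[0],.11).round(4), 'extent',cast(a,p[:,0].min(),r[0][1],.11).round(3),cast(a,p[:,0].max(),r[0][1],.11).round(3))
print('rows',[cast(a,r[0][0],v,.11)[0].round(4) for v in(p[:,1].min(),p[:,1].max())])
st()
E
```

```text
63 ((327.5, 249.0), (4.0, 13.0), 90.0) [321. 247.] [334. 251.]
grip top [ 0.4116 -0.2676  0.11  ] extent [ 0.411 -0.249  0.11 ] [ 0.412 -0.286  0.11 ]
rows [np.float64(0.4173), np.float64(0.4058)]
t 20.8 p [ 0.5323 -0.254   0.0415] yaw 0.0752 zax [ 3.5e-03 -8.0e-04 -1.0e+00] F [7.8 1.5 3.3] open 0.21 ff 60.0
```

Request:
drive_tool --moves '[[[0,0,0],[0,0,0],0.0],[[0,0,0],[0,0,0],0.0],[[0,0,0],[0,0,0],0.0]]'

```text
time: 21.18
eef_pos: [0.5323, -0.254, 0.0415]
tcp_rot: [0.999, 0.038, 0.002, 0.0]
contact_force: [7.9, 0.9, 4.0]
opening: 0.203
finger_force: 60.0
```

```bash
python3 - <<'E'
from h import *
st();print(ctrl.sign_off())
E
```

```text
t 21.18 p [ 0.5323 -0.254   0.0415] yaw 0.0753 zax [ 3.4e-03 -8.0e-04 -1.0e+00] F [7.9 0.9 4. ] open 0.203 ff 60.0
the job is handed in; nothing more can be done
None
```

I handed the job in at 21.2 s: the blade is seated in the stop block's slot, leaning roughly 0.06 rad from upright, and the bar is slid out against it and still held at 60 N; `sign_off` gave no verdict.

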